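Shut down a traction-battery charger before unplugging

TASK

Shut the battery charger down in the proper order, so that the battery can be unplugged without drawing an arc: with the closed fingertips press the projecting stop button fully down, hold it for two seconds and let it go, then press the wide output rocker to off, and last the narrow mains rocker. Each rocker is on now and goes off when the end that stands up, the one nearer the robot, is pressed fully down. Keep off the start button, the one sunk inside a collar, and leave the loose vent cap, plug, bottle and wrench where they are.

Things in the scene. Friction and masses are not known exactly. Their poses are not given: they have to be found in the camera images.
- charger: charger, a dark steel case fixed to the bench, 270 mm deep (x) by 370 wide (y); its flat control deck is 150 mm above the origin (centre of its underside). Its x points away from the robot, from the edge with the bail handle to the fan edge; y left, z up; yaw within 0.3 rad. Its controls stand in one row at x -40 mm: rockers at y 55 and 130 mm, buttons at y -60 and -130, either one in either place
- stop_top (a point): centre of the top face of the stop button: black round plunger 30 mm across that projects 9 mm out of a round 46 mm metal bezel; top 20 mm above the deck when released; pressed straight down, spring-loaded
- stop_base: the stop button's bezel with its plunger; origin on the deck at its centre; the bezel is 11 mm high
- stop (a joint): stop button travel in m: 0 released, 0.006 fully pressed; 2 N to start moving, 7 N fully down; springs back when let go
- start_top (a point): centre of the top face of the start button: black round plunger 30 mm across, sunk 1.5 mm inside a raised metal collar 41 mm across and 16 mm above the deck, on the same 46 mm bezel. Not to be touched
- start_base: the start button's bezel and collar with its plunger; origin on the deck at its centre
- output_near (a point): press point of the wide output rocker, a grey V-shaped switch 36 mm wide (y) and 48 long (x), faces 24 mm long: it lies mid-width on the near (-x) face, 17 mm from the pivot, and moves with the rocker. On: the near face rises outwards at 18 degrees and the point is 5 mm above the pivot. Off: the near face is level with the pivot, 4 mm above the bezel
- output_pivot (a point): pivot line of the output rocker, at the bottom of the V, 12 mm above the deck; bezel 58 x 46 mm, 8 mm high
- output (a joint): output rocker angle in rad: 0 on (far end down, near end raised), 0.32 off (near end fully down). It snaps over its middle (0.16) and stays; about 6 N at the press point
- mains_near (a point): press point of the narrow mains rocker: on the middle line of its near end's face, 14 mm from the pivot. The same kind of V-shaped switch, 18 mm wide (y) and 40 mm long (x), faces 20 mm long; in the on position the point is 4.4 mm above the pivot, off it is level with it, 4 mm above the bezel
- mains_pivot (a point): pivot line of the mains rocker, 12 mm above the deck; bezel 50 x 28 mm, 8 mm high
- mains (a joint): mains rocker angle in rad: 0 on, 0.32 off, as for the output rocker; about 7 N at the press point
- vent_cap: loose black cell vent cap, 44 mm across and 32 mm tall, standing on the far right part of the deck; origin centre of its underside; leave alone
- plug: loose grey two-pole battery plug half with a black bail, 60 x 90 x 68 mm, on the bench left of the charger; leave alone
- water: loose white water bottle, 76 mm across and 190 mm tall, on the bench right of the charger; leave alone
- wrench: loose 200 mm open-ended wrench lying on the bench right of the charger; leave alone

How it is judged:
On the way, in this order (a step that is already met when the one before it is completed fails the run):
1. the stop button is held fully pressed by the fingers while both rockers are still on (value of joint stop above 0.0045 m and contact force between the fingers and stop_base above 1 N and value of joint each of output, mains below 0.07 rad), for 1.5 s.
2. the output rocker is off, with the stop button let go and the mains rocker still on (value of joint output above 0.26 rad and value of joint mains below 0.07 rad and value of joint stop below 0.0015 m), for 0.1 s.
3. the mains rocker is off as well (value of joint each of output, mains above 0.26 rad), for 0.1 s.
At the end, for the whole second after the job is handed in: Both rockers are off (near ends down, joints above 0.26 rad of 0.32), the stop button has sprung back (below 1.5 mm) (all of step 3 and value of joint stop below 0.0015 m); the robot touches nothing.
It fails at once if the start button or its collar is touched with more than 2 N (contact force between start_base and anything else above 2 N).
It fails at once if the vent cap is lifted, carried or pushed more than 20 mm (distance of vent_cap from where it was at the start of the episode above 0.02 m).
It fails at once if the battery plug is lifted, carried or pushed more than 20 mm (distance of plug from where it was at the start of the episode above 0.02 m).
It fails at once if the water bottle is lifted, carried or pushed more than 20 mm (distance of water from where it was at the start of the episode above 0.02 m).
It fails at once if the wrench is lifted, carried or pushed more than 20 mm (distance of wrench from where it was at the start of the episode above 0.02 m).
It also fails if it takes over 48 s, if anything falls off the work surface, if the arm or the gripper's body presses on something with over 40 N, if the wrist force passes 120 N, or if a joint passes its speed limit or range.

ROBOT

A 6-joint arm with a two-finger parallel gripper is mounted at the origin on the work surface. World frame = base frame: x ahead of the robot, y to its left, z up, the work surface at z = 0. Lengths are in m, angles in rad, forces in N, time in s.
With the tool pointing down it reaches from about 0.325 to 0.925 m from the base axis. Payload 3.1 kg.
Tool frame: the origin (TCP) lies midway between the tips of the shut fingers; the grasp point (between the pads) lies 19 mm behind it (grip_point_offset is the distance from the TCP to the grasp point, in m); z points along the fingers, y is the line along which they close (so a half turn about z gives the same grasp; the last joint's range is limited). The gripper opens to 85 mm and grips with 20 to 120 N. Pads are 22 mm wide; open, the fingers measure 114 mm over their backs; the gripper's body (76 mm by 85 mm) begins 54 mm behind the grasp point. The pads swing forward as they close: fully open they stand 13 mm farther back than shut.
Start: joints at [-1.225, 0.217, 1.613, -0, 1.311, -0.112], TCP at [0.276, -0.561, 0.231] pointing down, gripper open.
Joint ranges: [-2.75, 2.75], [-0.78, 2.1], [0.31, 2.55], [-1.13, 4.27], [0.13, 2.63], [-2.58, 2.58]. Speed limits (rad/s): [2.79, 2.79, 3.14, 3.14, 3.14, 3.14].

INTERFACE

Orientations are given as a rotation vector (axis times angle).
In Python, from plant import move_to, servo_line, goto_joints, gripper_to, dwell, inverse_kinematics, read_camera, MotionError, close_job, get_time, get_joints, get_joint_velocities, get_joint_torque, get_eef_pos, get_eef_rot, get_force, get_moment, get_grip_width, get_grip_force, grip_point_offset gives the robot as it stands. Calls block until the motion is done:
- move_to(position, orientation): joint-space move of the TCP to a pose.
- servo_line(position, frame=None, vel=0.15): straight line of the TCP; frame=None keeps the orientation; vel is the mean speed in m/s.
- goto_joints(angles): joint-space move.
- gripper_to(opening, grip_force=None): finger opening in m; grip_force is the grip in N (None keeps the last); returns when the fingers have stopped.
- dwell(seconds).
- inverse_kinematics(position, orientation): joint angles nearest the present ones, or None.
- read_camera(name): name is "scene" or "side" or "wrist"; returns a dict with "image" (420x560x3 uint8, blue, green, red), "fx", "fy", "cx", "cy" (pixels), "R" (3x3) and "t" (3): a world point X has camera coordinates R X + t. Camera axes: x right, y down, z forward; pixel columns grow to the right and rows downward; lengths in m; the calibration is good to about 2 mm. A picture is of the moment at which its call begins. There is no depth.
A pose or a line that the arm cannot do raises MotionError and nothing moves.
- close_job(): hands the job in; it is judged then, once.
Readings, each from a call of its own:
- get_time(): time.
- get_joints(): joint angles.
- get_joint_velocities(): joint speeds.
- get_joint_torque(): joint torques, N m.
- get_eef_pos(): TCP position.
- get_eef_rot(): TCP orientation.
- get_force(): force on the tool from outside, world axes, zero at the start.
- get_moment(): the same for the moment, N m.
- get_grip_width(): finger opening in m.
- get_grip_force(): force on a finger pad.
Only numpy, scipy, OpenCV 4.12 (cv2) and the standard library are available. Lean on these libraries where they do the work, as an engineer would, in place of code of your own. Each camera call takes 0.05 s, during which the arm holds its last target. There are 200 camera calls.

## Working session

There is one attempt and no reset: what is moved stays moved. The work goes in short steps, each a Python script; the robot and the scene stay as the last script left them, time stands still between calls to the robot, and variables do not carry over. Pictures are saved under pics/ and viewed, at most 10 in all, crops included, and the job is handed in when it is done.

```bash
mkdir -p pics; python3 - <<'E'
from plant import *
import cv2,pickle
d={}
for n in("scene","side"):
    d[n]=read_camera(n); cv2.imwrite(f"pics/{n}0.png",d[n]["image"]); c=d[n]; print(n,c["fx"],c["cx"],c["cy"],c["R"],c["t"])
pickle.dump(d,open("cams.pkl","wb")); print(get_time(),get_eef_rot(),get_force())
E
```

```text
scene 488.47358910152235 271.8804031297333 217.4998170393334 [[ 0.43342969  0.90109848  0.01265863]
 [ 0.7611107  -0.35850181 -0.54054321]
 [-0.48254452  0.24392209 -0.84122102]] [-0.26623071 -0.33869196  1.35267875]
side 415.4813850580457 278.3163996559015 215.66736439488173 [[ 9.85680270e-01 -1.68624851e-01  2.53238632e-04]
 [-1.17658327e-01 -6.88834618e-01 -7.15306498e-01]
 [ 1.20792891e-01  7.05033707e-01 -6.98810811e-01]] [-0.54530956  0.17422301  1.01040024]
0.1 [-3.05752219e+00 -7.12395126e-01  4.12004036e-04] [ 0.34183532  0.34112427 -0.41204499]
```

View pics/scene0.png

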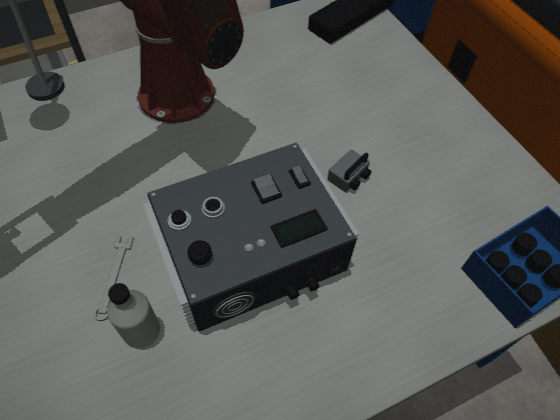

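View pics/side0.png

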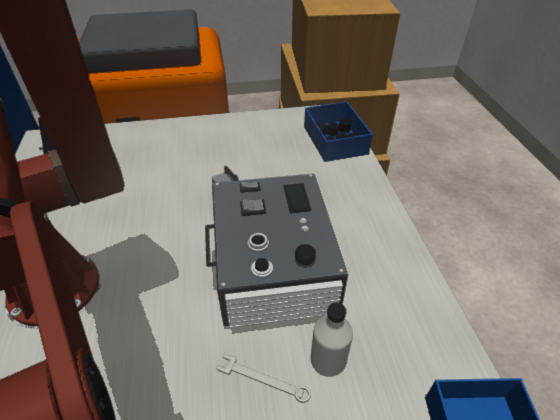

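The scene view shows the charger with buttons near (178,218) and (213,206), rockers near (265,187) and (299,176), the cap at (200,252), and the bottle and wrench to the left. I'll enlarge both views.

```bash
python3 - <<'E'
import cv2,pickle
d=pickle.load(open("cams.pkl","rb"))
a=d["scene"]["image"][135:270,140:340]; cv2.imwrite("pics/sc.png",cv2.resize(a,None,fx=4,fy=4,interpolation=cv2.INTER_CUBIC))
b=d["side"]["image"][165:290,200:350]; cv2.imwrite("pics/sd.png",cv2.resize(b,None,fx=4.8,fy=4.8,interpolation=cv2.INTER_CUBIC))
E
```

```text
(no output)
```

View pics/sc.png

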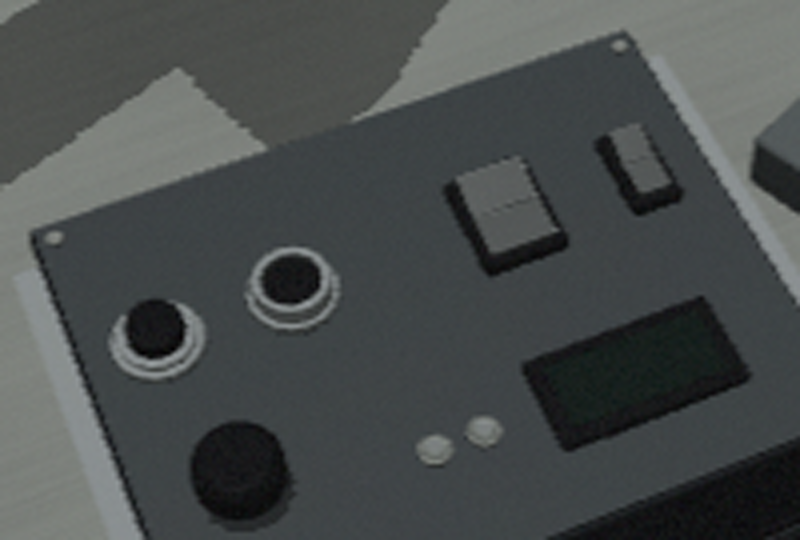

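View pics/sd.png

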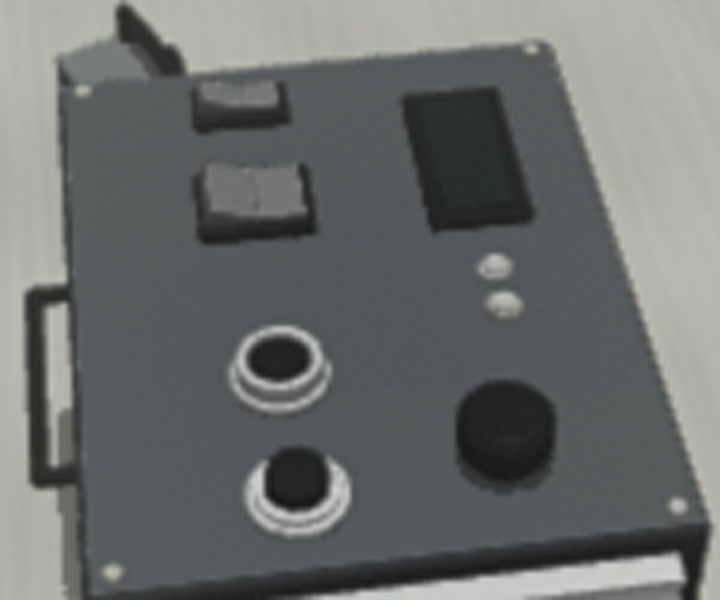

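The stop button (projecting) is the outer one, with its top at crop (156,325) in scene and (297,474) in side. The collared start button is the inner one. The next step is to fit the pose from both views.

```bash
cat > fit.py <<'E'
import numpy as np,pickle
from scipy.optimize import least_squares
d=pickle.load(open("cams.pkl","rb"))
M={"stop":(-.04,-.13,.17),"start":(-.04,-.06,.166),"output":(-.04,.055,.162),"mains":(-.04,.13,.162),"nr":(-.135,-.185,.15),"nl":(-.135,.185,.15),"fl":(.135,.185,.15),"fr":(.135,-.185,.15)}
P={"scene":(4,140,135,dict(stop=(157,324),start=(292,280),output=(512,205),mains=(645,161),nr=(33,232),nl=(630,32))),
"side":(4.8,200,165,dict(stop=(297,472),start=(279,356),output=(254,192),mains=(241,94),fl=(549,42),fr=(707,525)))}
O=[]
for c,(s,u0,v0,pts) in P.items():
    for k,(u,v) in pts.items(): O.append((c,k,np.array([(u+.5)/s-.5+u0,(v+.5)/s-.5+v0])))
def proj(c,X):
    c=d[c]; q=c["R"]@X+c["t"]; return np.array([c["fx"]*q[0]/q[2]+c["cx"],c["fy"]*q[1]/q[2]+c["cy"]])
def W(p,m):
    x,y,a=p[:3]; c,s=np.cos(a),np.sin(a); return np.array([x+c*m[0]-s*m[1],y+s*m[0]+c*m[1],m[2]+(p[3] if len(p)>3 else 0)])
res=lambda p:np.concatenate([proj(c,W(p,M[k]))-o for c,k,o in O])
for p0 in ([.6,0,0],[.6,0,0,0]):
    r=least_squares(res,p0,loss="soft_l1")
    if __name__=="__main__": print(r.x.round(4),np.abs(r.fun).max())
    if len(p0)==3: pose=r.x
if __name__=="__main__":
    r=res(pose).reshape(-1,2)
    for (c,k,o),e in zip(O,r): print(c,k,e.round(2))
    for k in("stop","start","output","mains"):
        t=least_squares(lambda X:np.concatenate([proj(c,X)-o for c,kk,o in O if kk==k]),[.6,0,.16]).x
        print(k,t.round(4),W(pose,M[k]).round(4))
E
python3 fit.py
```

```text
[ 0.5366 -0.0143 -0.0317] 8.718682857074981
[ 0.5354 -0.013  -0.0375 -0.0047] 7.5467587006876045
scene stop [-0.53 -0.44]
scene start [ 0.27 -0.24]
scene output [-0.89  0.94]
scene mains [-0.66  0.26]
scene nr [-8.72  0.84]
scene nl [ 6.59 -3.58]
side stop [-0.59 -1.74]
side start [-0.25 -1.21]
side output [ 0.09 -1.22]
side mains [-0.   -0.91]
side fl [-0.15 -5.58]
side fr [3.03 5.2 ]
stop [ 0.4925 -0.143   0.1661] [ 0.4925 -0.143   0.17  ]
start [ 0.4945 -0.0739  0.1641] [ 0.4948 -0.073   0.166 ]
output [0.4966 0.0442 0.1588] [0.4984 0.0419 0.162 ]
mains [0.4999 0.1188 0.1591] [0.5008 0.1169 0.162 ]
```

```bash
sed -i 's/^P=.*/&/; s/,nr=(33,232),nl=(630,32)//; s/,fl=(549,42),fr=(707,525)//' fit.py; python3 fit.py; cat > h.py <<'E'
from plant import *
import numpy as np,cv2,pickle
from scipy.spatial.transform import Rotation as Ro
def ori(yaw): return (Ro.from_euler("z",yaw)*Ro.from_euler("x",np.pi)).as_rotvec()
E
python3 - <<'E'
from h import *
import fit
p=fit.pose
e=get_eef_pos(); servo_line([e[0],e[1],.36],vel=.25)
gripper_to(0)
q=fit.W(p,(-.04,-.03,.0)); q[2]=.38
move_to(q,ori(p[2])); dwell(.3)
c=read_camera("wrist"); cv2.imwrite("pics/w0.png",cv2.resize(c["image"],None,fx=1.4,fy=1.4,interpolation=cv2.INTER_CUBIC)); pickle.dump(c,open("w0.pkl","wb"))
print(get_time(),get_eef_pos(),get_grip_width(),get_force(),c["R"],c["t"])
E
```

```text
[ 0.5368 -0.0145 -0.0264] 1.6382999567255752
[ 0.5362 -0.0137 -0.027  -0.0026] 1.361871283049254
scene stop [-0.59 -0.01]
scene start [0.17 0.03]
scene output [-1.09  0.97]
scene mains [-0.94  0.15]
side stop [-0.14 -1.64]
side start [ 0.01 -1.09]
side output [ 0.07 -1.1 ]
side mains [-0.18 -0.79]
stop [ 0.4925 -0.143   0.1661] [ 0.4934 -0.1434  0.17  ]
start [ 0.4945 -0.0739  0.1641] [ 0.4953 -0.0735  0.166 ]
output [0.4966 0.0442 0.1588] [0.4983 0.0415 0.162 ]
mains [0.4999 0.1188 0.1591] [0.5003 0.1165 0.162 ]
3.9083 [ 0.49607996 -0.0438304   0.37995439] 6.721886883548997e-05 [-0.52747013  0.38695493 -0.43338105] [[-0.02683699 -0.99963901 -0.00127472]
 [-0.95545206  0.02527573  0.29406206]
 [-0.29392368  0.00910967 -0.95578548]] [-0.02999251  0.39383223  0.66782409]
```

View pics/w0.png

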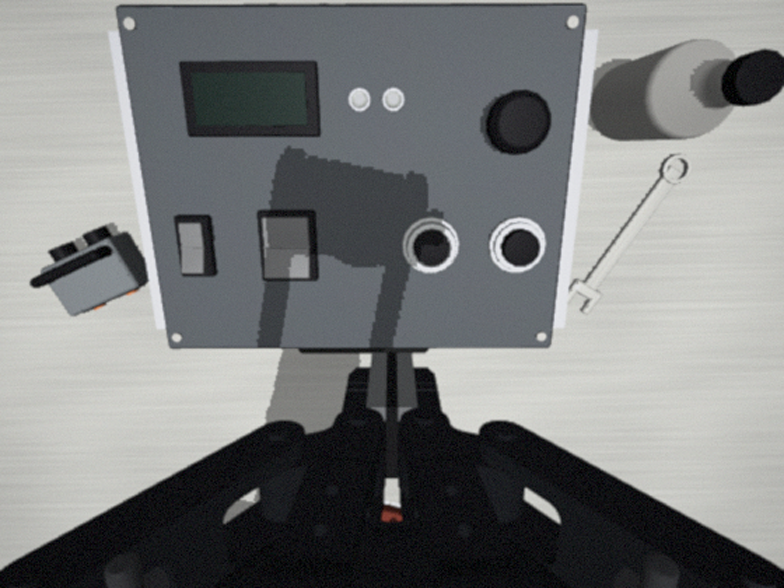

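In the wrist view (×1.4) the stop top is at (520,246), start at (432,247), the output crease at (288,248) and the mains crease at (193,247). The inner button's collar is visible. I'll add these points to the fit.

```bash
cat >> fit.py <<'E'
d["wrist"]=pickle.load(open("w0.pkl","rb"))
for k,u in dict(stop=(520,246),start=(432,247),output=(288,248),mains=(193,247)).items(): O.append(("wrist",k,(np.array(u)+.5)/1.4-.5))
pose=least_squares(res,pose,loss="soft_l1").x
if __name__=="__main__":
    r=res(pose).reshape(-1,2); print(pose)
    for (c,k,o),e in zip(O,r): print(c,k,e.round(2))
    A=O; O=[o for o in A if o[0]=="wrist"]; print("wrist only",least_squares(res,pose).x); O=A
    for k in("stop","output","mains"): print(k,W(pose,M[k]).round(4))
E
python3 fit.py | tail -17
```

```text
[ 0.53709354 -0.01571332 -0.02029   ]
scene stop [-1.12  0.67]
scene start [-0.4   0.53]
scene output [-1.75  1.18]
scene mains [-1.68  0.19]
side stop [ 0.47 -1.16]
side start [ 0.38 -0.65]
side output [ 0.11 -0.69]
side mains [-0.33 -0.41]
wrist stop [1.44 1.26]
wrist start [-0.45  0.18]
wrist output [-1.39 -0.64]
wrist mains [-0.92  0.49]
wrist only [ 0.53735701 -0.01588673 -0.01631587]
stop [ 0.4945 -0.1449  0.17  ]
output [0.4982 0.0401 0.162 ]
mains [0.4997 0.1151 0.162 ]
```

```bash
cat >> h.py <<'E'
def press(x,y,yaw,z0,zmin,fstop,hold):
    """descend until the upward force reaches fstop (or zmin), hold, retreat"""
    move_to([x,y,z0+.05],ori(yaw)); servo_line([x,y,z0+.008],vel=.06); dwell(.2)
    f0=get_force()[2]; z=z0+.004; log=[]
    while z>zmin:
        servo_line([x,y,z],vel=.02); dwell(.05); f=get_force()[2]-f0
        log.append((round(z,4),round(get_eef_pos()[2],4),round(f,1)))
        if f>fstop: break
        z-=.001
    dwell(hold); print(log,"held",get_force()-[0,0,f0],"t",get_time())
    c=read_camera("wrist"); servo_line([x,y,z0+.06],vel=.15); return c
E
python3 - <<'E'
from h import *
import fit
q=fit.W(fit.pose,fit.M["stop"]); print(q)
c=press(q[0],q[1],fit.pose[2],.170,.158,11,2.3)
print(get_time(),get_force())
E
```

```text
[ 0.49446425 -0.14487501  0.17      ]
[(0.174, np.float64(0.1738), np.float64(-0.6)), (0.173, np.float64(0.173), np.float64(-0.8)), (0.172, np.float64(0.1719), np.float64(-1.3)), (0.171, np.float64(0.1709), np.float64(-1.3)), (0.17, np.float64(0.1701), np.float64(-0.7)), (0.169, np.float64(0.1693), np.float64(1.3)), (0.168, np.float64(0.1682), np.float64(3.1)), (0.167, np.float64(0.1672), np.float64(3.2)), (0.166, np.float64(0.1662), np.float64(4.8)), (0.165, np.float64(0.1653), np.float64(4.5)), (0.164, np.float64(0.1645), np.float64(5.4)), (0.163, np.float64(0.164), np.float64(8.6)), (0.162, np.float64(0.164), np.float64(11.6))] held [-3.60321283  2.26422821 11.87917962] t 12.0417
12.6917 [-0.42658687  0.22117797 -0.06388749]
```

Stop bottomed at exactly z 0.164 as expected and was held. The output rocker is next.

```bash
python3 - <<'E'
from h import *
import fit
q=fit.W(fit.pose,(-.04-.018,.055,.162)); print(q)
c=press(q[0],q[1],fit.pose[2],.171,.1585,13,.3)
a=fit.W(fit.pose,(-.06,.09,0)); move_to([a[0],a[1],.33],ori(fit.pose[2])); dwell(.2)
c=read_camera("wrist"); cv2.imwrite("pics/w1.png",cv2.resize(c["image"],None,fx=1.4,fy=1.4)[100:420])
print(get_time(),get_force())
E
```

```text
[0.48022135 0.0404521  0.162     ]
[(0.175, np.float64(0.1748), np.float64(0.0)), (0.174, np.float64(0.174), np.float64(0.4)), (0.173, np.float64(0.1729), np.float64(1.6)), (0.172, np.float64(0.172), np.float64(0.2)), (0.171, np.float64(0.171), np.float64(0.6)), (0.17, np.float64(0.1699), np.float64(0.8)), (0.169, np.float64(0.1694), np.float64(3.7)), (0.168, np.float64(0.1681), np.float64(4.1)), (0.167, np.float64(0.1664), np.float64(0.6)), (0.166, np.float64(0.1658), np.float64(1.0)), (0.165, np.float64(0.165), np.float64(0.6)), (0.164, np.float64(0.1639), np.float64(1.3)), (0.163, np.float64(0.1629), np.float64(0.6)), (0.162, np.float64(0.1621), np.float64(1.6)), (0.161, np.float64(0.1621), np.float64(5.5)), (0.16, np.float64(0.162), np.float64(11.0)), (0.159, np.float64(0.162), np.float64(15.9))] held [-7.24949367  0.08731957 15.78901325] t 20.0083
21.4417 [-0.8905356   0.33104071  0.10211145]
```

View pics/w1.png

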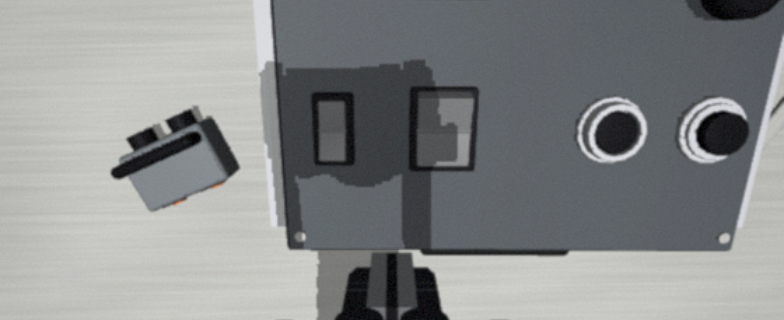

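Output snapped over at 0.167 and bottomed at 0.162 (level, as specified). The picture shows the mains rocker at (333,130), clear of the output rocker at (443,130), and the stop button standing out again. Mains is next.

```bash
python3 - <<'E'
from h import *
import fit
q=fit.W(fit.pose,(-.04-.016,.13,.162)); print(q)
c=press(q[0],q[1],fit.pose[2],.169,.1585,13,.3)
a=fit.W(fit.pose,(-.06,.0,0)); move_to([a[0],a[1],.36],ori(fit.pose[2])); dwell(.3)
c=read_camera("wrist"); cv2.imwrite("pics/w2.png",cv2.resize(c["image"],None,fx=1.4,fy=1.4)[:420])
print(get_time(),get_force())
E
```

```text
[0.48374258 0.11539609 0.162     ]
[(0.173, np.float64(0.1728), np.float64(-0.4)), (0.172, np.float64(0.172), np.float64(-1.0)), (0.171, np.float64(0.171), np.float64(-1.1)), (0.17, np.float64(0.1699), np.float64(-0.2)), (0.169, np.float64(0.1689), np.float64(-1.7)), (0.168, np.float64(0.1683), np.float64(0.7)), (0.167, np.float64(0.1675), np.float64(4.8)), (0.166, np.float64(0.1654), np.float64(-0.8)), (0.165, np.float64(0.1646), np.float64(-0.7)), (0.164, np.float64(0.164), np.float64(-1.3)), (0.163, np.float64(0.1629), np.float64(-1.7)), (0.162, np.float64(0.1621), np.float64(-0.3)), (0.161, np.float64(0.1621), np.float64(3.7)), (0.16, np.float64(0.162), np.float64(10.1)), (0.159, np.float64(0.162), np.float64(14.2))] held [-6.38760513 -1.07257611 14.34484097] t 27.9333
29.7167 [-0.57644622 -0.20012282 -0.96406699]
```

View pics/w2.png

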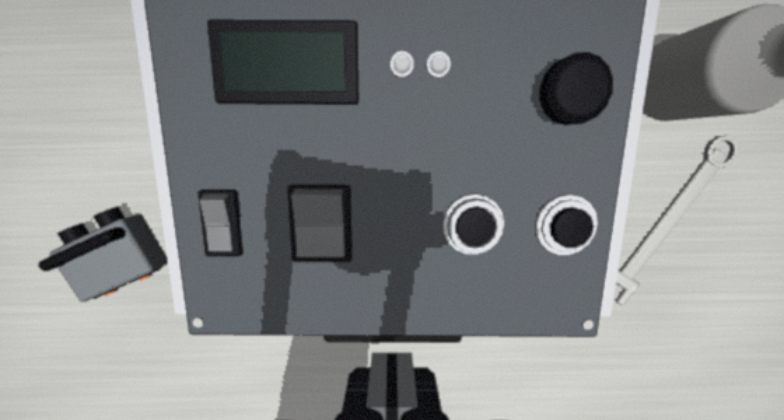

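Both rockers, at (220,223) and (320,223), now have the far half raised and the near half level. The stop button at (572,227) is released, nothing loose has moved, and the arm is clear.

```bash
python3 -c "
from plant import *
print(close_job())"
```

```text
the job is handed in; nothing more can be done
None
```

The charger is shut down in order: stop was held fully down for over 2 s and released, then the output rocker and the mains rocker were pressed off; the job was handed in at about 30 s with the arm clear, but no verdict came back.

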